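Find the rattling micrometer case

ROBOT

A 6-joint arm with a two-finger parallel gripper is mounted at the origin on the work surface. World frame = base frame: x ahead of the robot, y to its left, z up, the work surface at z = 0. Lengths are in mm, angles in rad, forces in N, time in s.
With the tool pointing down it reaches from about 325 to 875 mm from the base axis. Payload 4.4 kg.
Tool frame: the origin (TCP) lies on the centre line of the jaws, within the pads' length; the fingertips stand ahead of it and the grasp point (between the pads) lies 6 mm ahead of it (ctrl.tcp_to_tips is the z of the fingertips in the tool frame, in mm); z points along the fingers, y is the line along which they close (so a half turn about z gives the same grasp; the last joint's range is limited). The gripper opens to 85 mm and grips with 20 to 120 N. Pads are 22 mm wide; open, the fingers measure 114 mm over their backs; the gripper's body (76 mm by 85 mm) begins 54 mm behind the grasp point. The pads swing forward as they close: fully open they stand 13 mm farther back than shut.
Start: joints at [0.981, 0.207, 1.542, -0, 1.393, -0.15], TCP at [244.821, 520.279, 256.282] pointing down, gripper open.
Joint ranges: [-2.73, 2.73], [-0.86, 2.22], [0.23, 2.46], [-1.11, 4.25], [0.08, 2.63], [-2.82, 2.82]. Speed limits (rad/s): [2.79, 2.79, 3.14, 3.14, 3.14, 3.14].

INTERFACE

Orientations are given as a 3x3 rotation matrix whose columns are the frame's x, y, z axes.
In Python, from plant import ctrl, sensors, optics gives the robot as it stands. Calls block until the motion is done:
- ctrl.move_ptp(position, orientation): joint-space move of the TCP to a pose.
- ctrl.move_l(position, rot=None, vel=150, threshold=None): straight line of the TCP; rot=None keeps the orientation; vel is the mean speed in mm/s. With threshold (N) it stops when the force on the tool has changed by that much, and returns True; else False.
- ctrl.set_joints(angles): joint-space move.
- ctrl.gripper_to(opening, force=None): finger opening in mm; force is the grip in N (None keeps the last); returns when the fingers have stopped.
- ctrl.hold(seconds).
- ctrl.solve_ik(position, orientation): joint angles nearest the present ones, or None.
- sensors.read_state(): the state.
- optics.grab_frame(name): name is "scene" or "top"; returns (picture, depth): 384x512x3 uint8, red, green, blue; 384x512 float32, mm along the optical axis (not along the pixel's ray), 0 where there is no reading.
- optics.camera_params(name): a dict with "mtx" (3x3 intrinsics, pixels), "R" (3x3) and "t" (3): a world point X has camera coordinates R X + t. Camera axes: x right, y down, z forward; pixel columns grow to the right and rows downward; lengths in mm; the calibration is good to about 2 mm. A picture is of the moment at which its call begins. camera_params takes no time and is no camera call.
A pose or a line that the arm cannot do raises ctrl.MotionError and nothing moves.
- ctrl.finish_job(): hands the job in; it is judged then, once.
The state is a dict: "t": time; "q": joint angles; "qvel": joint speeds; "tau": joint torques, N m; "eef_pos": TCP position; "eef_rot": TCP orientation; "force": force on the tool from outside, world axes, zero at the start; "wrist_torque": the same for the moment, N m; "grip_width": finger opening in mm; "grasp_force": force on a finger pad.
Only numpy, scipy, OpenCV 4.12 (cv2) and the standard library are available. Lean on these libraries where they do the work, as an engineer would, in place of code of your own. Each camera call takes 0.05 s, during which the arm holds its last target. There are 200 camera calls.

TASK

Slide the red transport lock knob of the drawer to its end stop so that the three yellow cases come free, then lift and shake the cases end to end, one at a time, to find the one with something loose rolling about inside, and lay each quiet one back flat on the drawer floor. Hold the rattling case out above the middle of the black rubber mat, level, lid up, still and well clear of the mat (some 10 cm), and finish while holding it there; never carry a quiet case over to the mat, leave the micrometer and the gauge pin undisturbed.

Things in the scene. Friction and masses are not known exactly. Their poses are not given: they have to be found in the camera images.
- drawer: Drawer on the bench: plywood floor 200 (x) x 460 (y) x 8 mm thick, pine sides. Origin: centre of its underside; x points away from the robot, y left along its width. Near front (x -112 to -100 mm) 62 mm high, with brass hooks and a radius gauge set on its outer face; other sides 10 to 12 mm thick, 30 mm high. A pine strip 20 mm wide, 50 mm high, runs along y at x = 66 mm under the lock bar.
- drawer_floor (a point): Centre of the upper face of the drawer floor, axes as the drawer, 8 mm above the bench. On the floor the three cases lie side by side, length along the drawer's x, at about x = -15 and y = -150, -50 and 50 mm (within 4 mm), 48 mm free between them.
- lock (a joint): Position of the steel transport lock bar along the drawer's +y (m): 0 to 0.01 locked, 0.05 the end stop; rubs with about 1.5 N, stays where left. Bar 20 mm wide, 330 long, z = 51 to 59 mm; its three tabs, 30 mm wide, reach about 12 mm over the far ends of the cases, 3 mm above their tops, so they cannot be lifted. At the end stop the tabs stand in the gaps, some 5 to 9 mm clear of the cases.
- lock_knob (a point): Middle of the red knob on the lock bar (slides with it), an upright block 24 (drawer x) x 16 (drawer y) mm, standing 34 mm over the bar, from z = 59 to 93 mm; this point is at z = 81 mm. It slides along the drawer's +y.
- case_a: Sealed yellow plastic case, grey blank field on top, black seam, black snap catch standing 3 mm out of its -x end. 120 (x, long) x 52 (y) x 40 (z) mm, filled 0.27 to 0.36 kg. Origin: centre of its underside, z up. All three look alike. In one of them, any one, a carbide gauge ball of 28 mm and 170 g rolls loose; in the other two a packed filling of the same weight cannot move.
- case_b: A second case, as case_a in shape, look and axes. The loose ball can roll 82 mm along the length (x) of whichever case it is in, starts at mid-length, and needs a slope of about 10 degrees or a brisk jerk to roll; it knocks on the ends and shifts the balance point by up to 41 mm x 1.7 N either way, which the wrist can feel.
- case_c: A third case, as case_a in shape, look and axes. Which of the three holds the loose ball changes from one run to the next and cannot be seen.
- mat: Black rubber mat on the bench beyond the drawer, 120 (x) x 180 (y) x 4 mm, fixed. Origin: centre of its underside.
- micrometer: Grey outside micrometer lying flat on the drawer floor at its left (+y) part, 120 x 48 x 18 mm. Leave it alone. Origin under the spindle side of its frame.
- gauge_pin: Ground steel gauge pin, 12 mm thick, 55 mm long, lying along the drawer's x in a small cradle at the left end of the drawer. Leave it alone. Origin under its middle.
Things that resemble listed ones, but are neither listed nor needed, are in the scene too. Of the things that look like the mat, the middle-sized one is meant. What is shaped like the case_c but orange or turquoise is not meant.

How it is judged:
By the outcome, as a careful person would: the job done as asked, in the order asked, and still so for the second after the job is handed in, while the arm keeps its last pose, push and grip.
It also fails if it takes over 72 s, if anything falls off the work surface, if the arm or the gripper's body presses on something with over 40 N, if the wrist force passes 120 N, or if a joint passes its speed limit or range.

## Working session

There is one attempt and no reset: what is moved stays moved. The work goes in short steps, each a Python script; the robot and the scene stay as the last script left them, time stands still between calls to the robot, and variables do not carry over. Pictures are saved under pics/ and viewed, at most 10 in all, crops included, and the job is handed in when it is done.

```bash
mkdir -p pics; ls; python3 - <<'E'
from plant import ctrl, sensors, optics
import cv2,numpy as np
for n in ("scene","top"):
    im,d=optics.grab_frame(n); np.save(f"pics/{n}_d.npy",d); cv2.imwrite(f"pics/{n}_raw.png",im[:,:,::-1])
    cv2.imwrite(f"pics/{n}0.png",cv2.resize(im[:,:,::-1],(800,600),interpolation=cv2.INTER_CUBIC))
    p=optics.camera_params(n); print(n,p["mtx"].round(1).tolist(),p["R"].round(3).tolist(),p["t"].round(1).tolist(),(d>0).mean())
s=sensors.read_state(); print(s, ctrl.tcp_to_tips)
E
```

```text
pics
scene [[378.7, 0.0, 261.2], [0.0, 378.7, 189.1], [0.0, 0.0, 1.0]] [[0.901, 0.433, -0.022], [0.267, -0.594, -0.759], [-0.342, 0.678, -0.651]] [-439.2, -117.3, 1515.3] 0.9959767659505209
top [[432.9, 0.0, 254.7], [0.0, 432.9, 191.8], [0.0, 0.0, 1.0]] [[0.003, -1.0, -0.009], [-0.988, -0.001, -0.158], [0.158, 0.009, -0.987]] [-63.1, 523.7, 1188.1] 0.9960683186848959
{'t': 0.1, 'q': array([ 9.80480197e-01,  2.07370568e-01,  1.54286967e+00,  1.94204993e-05,
        1.39350541e+00, -1.50511983e-01]), 'qvel': array([ 0.00064229, -0.00155466, -0.00129117,  0.00067477, -0.00144925,
        0.00221249]), 'tau': array([-8.38661090e-04, -3.84087253e+01, -2.92548949e+01, -4.33102978e-04,
        4.82044648e-03,  3.41923260e-05]), 'eef_pos': array([244.45390624, 519.72142521, 255.19373015]), 'eef_rot': array([[-9.04833393e-01,  4.25764086e-01, -1.21428339e-03],
       [ 4.25765680e-01,  9.04831710e-01, -1.77798357e-03],
       [ 3.41720566e-04, -2.12577910e-03, -9.99997682e-01]]), 'force': array([ 0.65754087, -0.24516052, -0.23246776]), 'wrist_torque': array([-0.02590451,  0.02096731, -0.04492616]), 'grasp_force': 0.0, 'grip_width': 85.62582798313902} 25.0
```

View pics/top0.png

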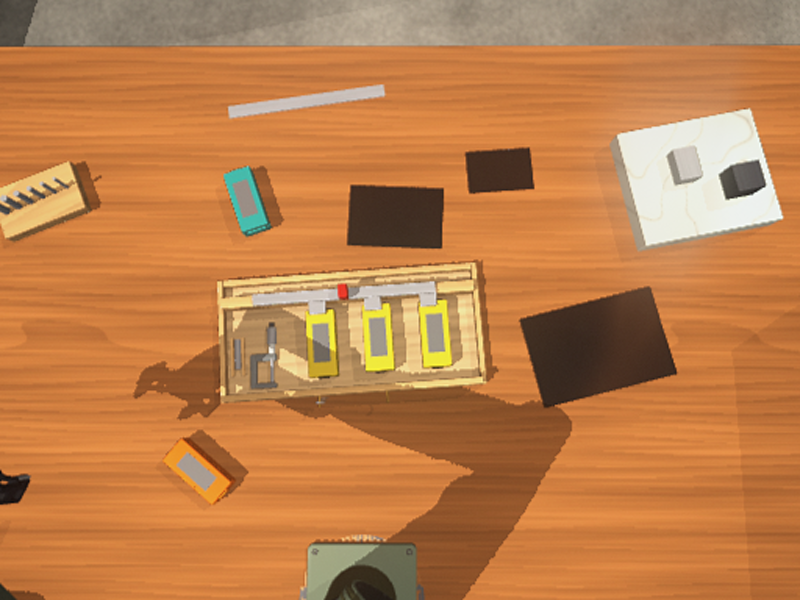

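View pics/scene0.png

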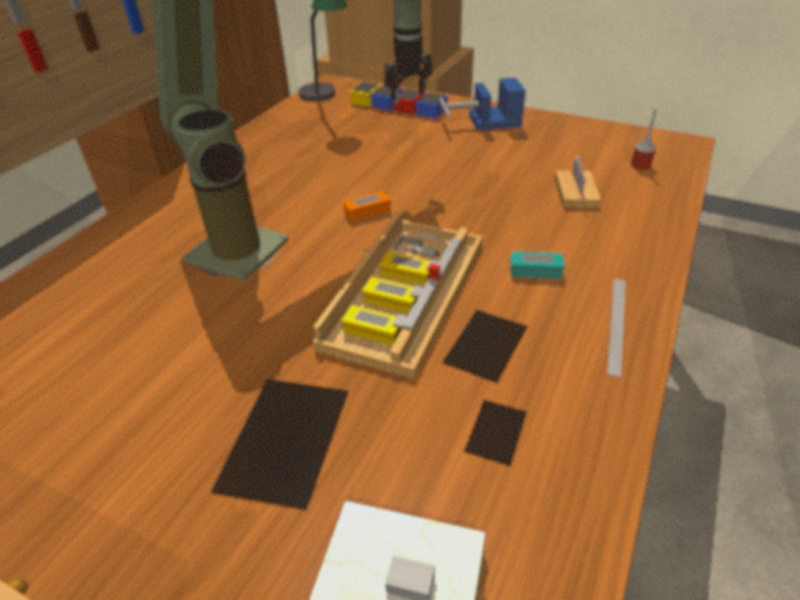

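The top view shows the drawer at about (350,330), the red knob at (343,291), yellow cases at (321,342), (378,336) and (435,332), and the middle-sized mat at (396,216). The scene view shows the same layout, with the knob at (434,270). I'll enlarge both and measure.

```bash
cat > geo.py <<'E'
import numpy as np,cv2
from plant import optics
def pt(cam,u,v,d):  # pixel+depth -> world
    p=optics.camera_params(cam); c=np.linalg.inv(p["mtx"])@np.array([u,v,1.])*d
    return p["R"].T@(c-p["t"])
def ptz(cam,u,v,z):  # pixel on plane z
    p=optics.camera_params(cam); r=p["R"].T@np.linalg.inv(p["mtx"])@np.array([u,v,1.]); o=-p["R"].T@p["t"]
    return o+r*(z-o[2])/r[2]
def cloud(cam,d):
    p=optics.camera_params(cam); v,u=np.mgrid[:d.shape[0],:d.shape[1]]
    c=np.stack([u,v,np.ones_like(u)],-1)@np.linalg.inv(p["mtx"]).T*d[...,None]
    return (c-p["t"])@p["R"]
E
python3 - <<'E'
from geo import *
for n,(x0,y0,x1,y1) in dict(top=(134,112,334,262),scene=(195,130,355,250)).items():
    im=cv2.imread(f"pics/{n}_raw.png"); d=np.load(f"pics/{n}_d.npy"); P=cloud(n,d)
    k=800//(x1-x0); cv2.imwrite(f"pics/{n}_crop.png",cv2.resize(im[y0:y1,x0:x1],None,fx=k,fy=k,interpolation=cv2.INTER_CUBIC))
    h=cv2.cvtColor(im,cv2.COLOR_BGR2HSV); H,S,V=cv2.split(h)
    ins=(P[...,0]>250)&(P[...,0]<750)&(P[...,1]>-250)&(P[...,1]<300)
    for nm,m in dict(yellow=(H>24)&(H<36)&(S>200),red=((H<4)|(H>174))&(S>180)&(V>90),dark=(V<55)&(P[...,2]<15)).items():
        c,l,st,ce=cv2.connectedComponentsWithStats((m&ins).astype(np.uint8))
        for i in range(1,c):
            if st[i,4]>12:
                q=P[l==i]; print(n,nm,st[i].tolist(),"med",np.median(q,0).round(0),"ptile",np.percentile(q,[3,97],axis=0).round(0).tolist())
                if nm=="dark": print("  rect",[ptz(n,*c2,4).round(0).tolist() for c2 in cv2.boxPoints(cv2.minAreaRect(np.argwhere(l==i)[:,::-1].astype(np.float32)))])
E
```

```text
top red [216, 182, 6, 9, 42] med [532.  35.  92.] ptile [[522.0, 29.0, 84.0], [543.0, 41.0, 97.0]]
scene yellow [253, 166, 21, 10, 68] med [481.  55.  47.] ptile [[435.0, 48.0, 42.0], [505.0, 100.0, 51.0]]
scene yellow [233, 178, 32, 17, 142] med [446. -46.  47.] ptile [[400.0, -56.0, 39.0], [515.0, -10.0, 50.0]]
scene yellow [219, 196, 36, 19, 172] med [ 451. -149.   47.] ptile [[408.0, -158.0, 40.0], [525.0, -112.0, 50.0]]
scene dark [299, 201, 16, 14, 53] med [657. -13.   3.] ptile [[644.0, -41.0, 0.0], [686.0, 18.0, 6.0]]
  rect [[634.0, -36.0, 4.0], [647.0, 25.0, 4.0], [691.0, -5.0, 4.0], [677.0, -63.0, 4.0]]
scene dark [328, 209, 6, 8, 18] med [743.   2.   4.] ptile [[731.0, -13.0, -1.0], [749.0, 15.0, 7.0]]
  rect [[734.0, -16.0, 4.0], [730.0, 14.0, 4.0], [748.0, 15.0, 4.0], [752.0, -15.0, 4.0]]
scene dark [323, 212, 4, 8, 15] med [730. -20.   3.] ptile [[726.0, -34.0, 0.0], [735.0, -5.0, 5.0]]
  rect [[728.0, -36.0, 4.0], [725.0, -5.0, 4.0], [733.0, -5.0, 4.0], [736.0, -36.0, 4.0]]
scene dark [299, 216, 10, 8, 33] med [677. -62.   3.] ptile [[657.0, -81.0, 1.0], [687.0, -46.0, 6.0]]
  rect [[654.0, -58.0, 4.0], [681.0, -46.0, 4.0], [692.0, -76.0, 4.0], [666.0, -88.0, 4.0]]
scene dark [322, 217, 8, 12, 18] med [743. -48.   4.] ptile [[739.0, -77.0, -1.0], [746.0, -19.0, 7.0]]
  rect [[739.0, -76.0, 4.0], [741.0, -21.0, 4.0], [748.0, -23.0, 4.0], [746.0, -78.0, 4.0]]
scene dark [300, 218, 23, 25, 149] med [ 716. -103.    3.] ptile [[691.0, -138.0, 0.0], [744.0, -60.0, 6.0]]
  rect [[687.0, -136.0, 4.0], [692.0, -46.0, 4.0], [750.0, -66.0, 4.0], [743.0, -153.0, 4.0]]
```

View pics/top_crop.png

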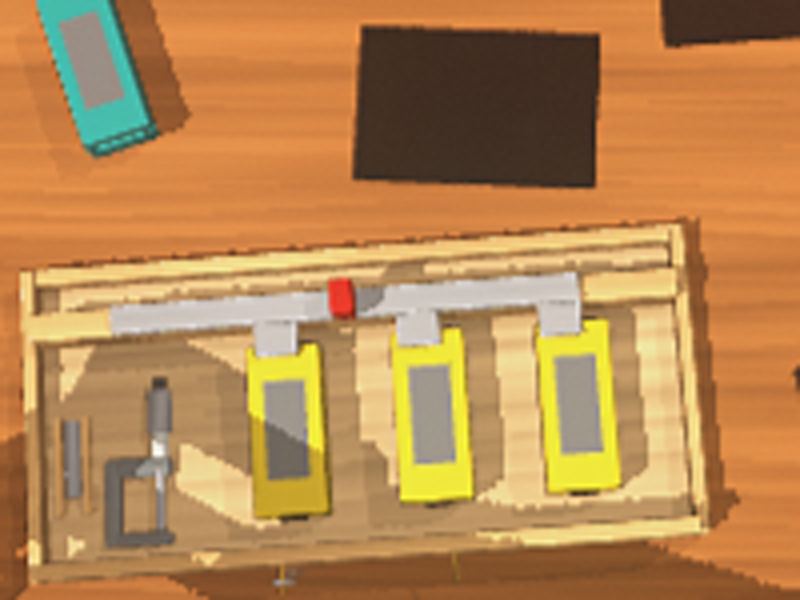

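View pics/scene_crop.png

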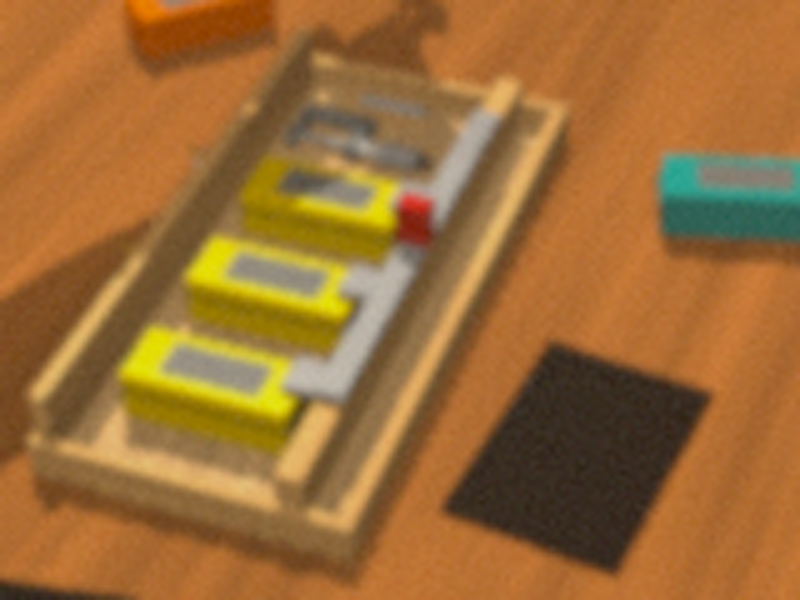

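The top crop shows the knob at (341,297), grey fields centred at (287,429), (433,414) and (580,403), and the mat's corners at (361,26), (600,35), (595,187) and (354,179). The scene crop shows the fields at (327,187), (276,272) and (215,368), with the knob top at about (417,200).

```bash
python3 - <<'E'
from geo import *
T=lambda x,y:((x+.5)/4-.5+134,(y+.5)/4-.5+112)
S=lambda x,y:((x+.5)/5-.5+195,(y+.5)/5-.5+130)
M=lambda n:(lambda p:p["mtx"]@np.c_[p["R"],p["t"]])(optics.camera_params(n))
def tri(a,b):
    X=cv2.triangulatePoints(M("top"),M("scene"),np.array(T(*a)),np.array(S(*b)))[:,0]; return (X[:3]/X[3]).round(1)
for n,a,b in [("cA",(287,429),(327,187)),("cB",(433,414),(276,272)),("cC",(580,403),(215,368)),("knobtop",(339,293),(417,200))]:
    print(n,tri(a,b),ptz("top",*T(*a),93 if n[0]=="k" else 48).round(1),ptz("scene",*S(*b),93 if n[0]=="k" else 48).round(1))
e1,e2=ptz("top",*T(110,320),59),ptz("top",*T(578,287),59); d=e1-e2; print("bar",e1.round(),e2.round(),"yaw",np.arctan2(-d[0],d[1]))
m=[ptz("top",*T(*c),4).round(1) for c in [(361,26),(600,35),(595,187),(354,179)]]; print(m,np.mean(m,0))
m=[ptz("scene",*S(*c),4).round(1) for c in [(552,343),(711,397),(617,573),(444,510)]]; print(m,np.mean(m,0))
ms=[tri(a,b) for a,b in [((361,26),(711,397)),((354,179),(552,343)),((595,187),(444,510)),((600,35),(617,573))]];print("mat tri",ms)
E
```

```text
cA [446.2  76.   49.1] [445.8  75.8  48. ] [446.2  77.8  48. ]
cB [456.7 -26.2  49.7] [456.5 -26.4  48. ] [456.2 -24.   48. ]
cC [ 464.6 -129.1   49.1] [ 464.4 -129.3   48. ] [ 464.3 -127.8   48. ]
knobtop [535.   36.9  92.6] [534.5  36.6  93. ] [535.7  36.9  93. ]
bar [521. 200.  59.] [ 545. -128.   59.] yaw 0.07269162452158097
[array([754.2,  31.7,   4. ]), array([ 747.2, -148. ,    4. ]), array([ 630.1, -143.4,    4. ]), array([636.1,  35.3,   4. ])] [691.9 -56.1   4. ]
[array([640.8,  32.2,   4. ]), array([756.9,  25.2,   4. ]), array([ 751. , -148.2,    4. ]), array([ 634.5, -143.8,    4. ])] [695.8  -58.65   4.  ]
mat tri [array([756. ,  32. ,  -2.1]), array([638.2,  36.2,  -0.7]), array([ 632.1, -142.8,    1.3]), array([ 749.1, -147.5,    1.7])]
```

```bash
cat > rob.py <<'E'
from geo import *
from plant import ctrl, sensors
YAW=0.073
EX=np.array([np.cos(YAW),np.sin(YAW),0]); EY=np.array([-np.sin(YAW),np.cos(YAW),0]); EZ=np.array([0,0,1.])
R0=np.c_[-EX,EY,-EZ]
st=sensors.read_state
def tilt(a): return cv2.Rodrigues(EY*a)[0]@R0
CASE=dict(a=(446,76.5),b=(456.5,-25.5),c=(464.5,-128.8))
E
python3 - <<'E'
from rob import *
k=np.array([535,36.9,0])
ctrl.move_ptp(k+EZ*160,R0); ctrl.gripper_to(45,30)
print(ctrl.move_l(k+EZ*88,vel=120,threshold=15))
ctrl.gripper_to(0,30); s=st(); p0=s["eef_pos"]; print(s["t"],p0,s["grip_width"],s["grasp_force"],s["force"])
hit=ctrl.move_l(p0+EY*60,vel=50,threshold=15); s=st()
print(hit,s["t"],s["eef_pos"],(s["eef_pos"]-p0)@EY,(s["eef_pos"]-p0)@EX,s["force"],s["grip_width"])
im,d=optics.grab_frame("top"); cv2.imwrite("pics/k.png",cv2.resize(im[112:262,134:334,::-1],None,fx=4,fy=4,interpolation=cv2.INTER_CUBIC))
E
```

```text
False
3.75 [535.95722822  36.70372012  89.21481869] 15.842953813805329 31.34025514125824 [ 0.6719275  -0.09486918  4.89135303]
True 4.6083 [532.69868453  79.91052073  89.23098016] 43.32938968361414 -0.09856932571585884 [-0.49169281 -2.93119079  2.03923363] 15.216517171038221
```

View pics/k.png

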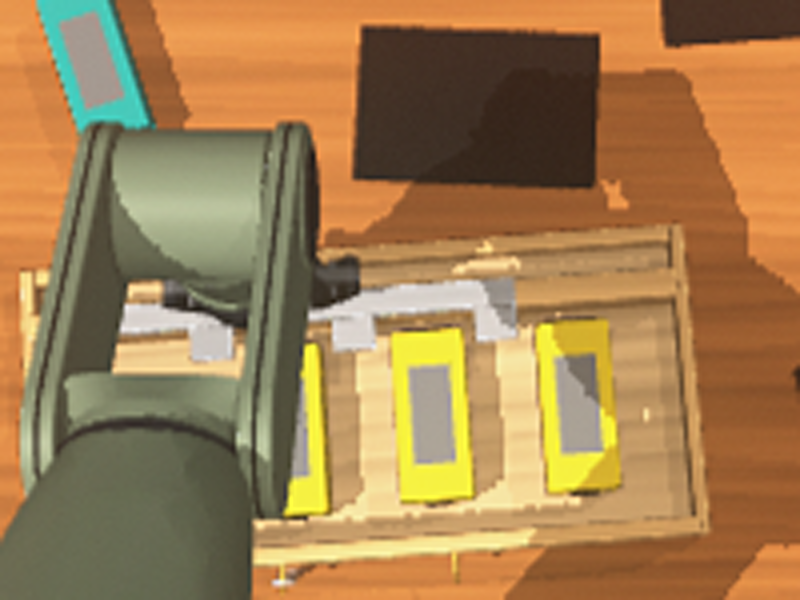

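The bar has moved 43 mm along +y and the tabs stand in the gaps (tab edges near (475–515,335), cases at 465 and 537). I'll push once more to confirm the stop, then test the first case.

```bash
cat >> rob.py <<'E'
def tq(n=5):
    v=[]
    for _ in range(n): ctrl.hold(.04); s=st(); v.append(np.r_[s["wrist_torque"]@EY,s["force"]])
    return np.mean(v,0).round(3)
def pick(c,f=70,z=36):
    p=np.r_[CASE[c],0]
    ctrl.move_ptp(p+EZ*130,R0); ctrl.gripper_to(76)
    print("hit",ctrl.move_l(p+EZ*z,vel=120,threshold=15)); ctrl.gripper_to(0,f)
    s=st(); print(c,"grip",s["grip_width"],s["grasp_force"],s["eef_pos"].round(1),s["force"].round(1))
    ctrl.move_l(p+EZ*(z+140),vel=150); return p
def shake(p,z=176,a=.5):
    h=p+EZ*z; print("level0",tq())
    for sgn in (1,-1,1,-1):
        ctrl.move_l(h,tilt(sgn*a),vel=100); ctrl.hold(.4); t=tq(3)
        ctrl.move_l(h,R0,vel=100); ctrl.hold(.2); print("tilt",sgn,t,"level",tq(),st()["t"])
E
python3 - <<'E'
from rob import *
p0=st()["eef_pos"]; h=ctrl.move_l(p0+EY*10,vel=30,threshold=15); s=st(); print(h,(s["eef_pos"]-p0)@EY,s["force"])
ctrl.gripper_to(45); ctrl.move_l(s["eef_pos"]+EZ*60,vel=150)
p=pick("c"); print(st()["t"])
# does a pure rotation at fixed position work? small check first
try: shake(p)
except ctrl.MotionError as e: print("ERR",e)
E
```

```text
True 0.0589869454464166 [ 0.93355489 -2.9671738   2.8381064 ]
hit False
c grip 51.21898895450647 74.3366128206253 [ 465.7 -129.4   37.2] [ 0.5 -0.   5.6]
9.5
level0 [-0.029  0.224 -0.064 -2.72 ]
tilt 1 [-0.362  0.228  0.046 -3.017] level [ 0.08  -0.321 -0.468 -2.809] 11.9417
tilt -1 [ 0.383 -0.022  0.507 -2.884] level [-0.043  0.038  0.365 -2.816] 14.3583
tilt 1 [-0.377  0.244 -0.166 -2.823] level [ 0.046  0.073  0.354 -2.86 ] 16.5917
tilt -1 [ 0.409  0.078  0.142 -2.366] level [-0.05  -0.037  0.091 -2.38 ] 19.0083
```

```bash
python3 - <<'E'
from rob import *
h=np.r_[CASE["c"],176]
for sgn in (1,-1):
    ctrl.move_l(h,tilt(sgn*.5),vel=150); ctrl.hold(.3); ctrl.move_l(h,R0,vel=150); ctrl.hold(.3)
    v=[]
    for _ in range(30): ctrl.hold(.03); v.append(st()["wrist_torque"]@EY)
    print(sgn,np.mean(v),np.std(v),st()["eef_rot"].round(4).tolist(),st()["t"])
E
```

```text
1 0.07340230992813708 0.022753931111294017 [[-0.9973, -0.073, 0.0], [-0.073, 0.9973, -0.0], [-0.0, -0.0, -1.0]] 21.9083
-1 -0.06986684711940526 0.02325372131329189 [[-0.9973, -0.073, -0.0], [-0.073, 0.9973, -0.0], [0.0, -0.0, -1.0]] 24.9917
```

Case c's balance shifts by ±0.070 N·m between the two tilts (std error about 0.004), which matches the loose ball (41 mm × 1.7 N). I'll take it to the mat.

```bash
python3 - <<'E'
from rob import *
m=np.array([693.5,-57,0])
ctrl.move_l(m+EZ*176,R0,vel=150); ctrl.move_l(m+EZ*138,R0,vel=80); ctrl.hold(.5)
s=st(); print(s["t"],s["eef_pos"],s["grip_width"],s["grasp_force"],s["force"],np.abs(s["qvel"]).max())
a=[]
for n,(x0,y0,x1,y1) in dict(top=(134,72,334,262),scene=(195,90,385,270)).items():
    im,d=optics.grab_frame(n); P=cloud(n,d)
    H,S,V=cv2.split(cv2.cvtColor(im,cv2.COLOR_RGB2HSV)); q=P[(H>24)&(H<36)&(S>150)&(P[...,2]>85)&(P[...,2]<170)&(P[...,0]>600)&(P[...,0]<790)]
    if len(q): print(n,len(q),np.percentile(q,[3,50,97],axis=0).round(0).tolist())
    a.append(cv2.resize(im[y0:y1,x0:x1,::-1],(400,380),interpolation=cv2.INTER_CUBIC))
cv2.imwrite("pics/end.png",np.hstack(a))
E
```

```text
27.8667 [693.5781662  -56.97031198 138.23740542] 51.45432756615918 80.4602175951004 [ 0.51231522  0.05081897 -2.52619674] 0.0015244047629128128
top 1 [[684.0, -39.0, 148.0], [684.0, -39.0, 148.0], [684.0, -39.0, 148.0]]
scene 226 [[637.0, -86.0, 128.0], [720.0, -66.0, 148.0], [753.0, -34.0, 151.0]]
```

View pics/end.png

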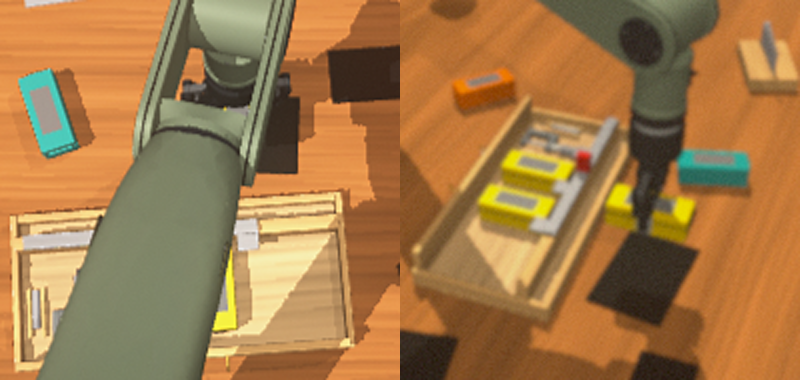

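The picture shows the case level over the mat (scene half, about (650,212)), with the other two cases and the tools still in place. I'll check level once more and hand in.

```bash
python3 - <<'E'
from rob import *
im,d=optics.grab_frame("scene"); P=cloud("scene",d)
q=P[(P[...,2]>142)&(P[...,2]<156)&(abs(P[...,0]-694)<58)&(abs(P[...,1]+57)<24)]
f=q[abs(q[:,0]-694)>25]; c=np.linalg.lstsq(np.c_[f[:,:2]-[694,-57],np.ones(len(f))],f[:,2],rcond=None)[0]; print(len(f),"slopes",c)
if abs(c[0])<.06: print(ctrl.finish_job())
E
```

```text
210 slopes [-4.30135642e-03  5.69418339e-03  1.48065060e+02]
the job is handed in; nothing more can be done
None
```

I slid the lock to its end stop and shook case_c (the right-hand one): its balance shifted by ±0.07 N·m, matching the loose ball, so I left the other two cases untouched and handed in at about 28 s with case_c held level, lid up and still, about 10 cm above the middle of the mat.

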